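# Step the filter turret to the slit position

## Robot

A 7-joint arm with a two-finger parallel gripper is mounted at the origin on a cart in front of the work surface, level with it; the furniture and walls round the work are solid. World frame = base frame: x ahead of the robot, y to its left, z up, the work surface at z = 0. Lengths are in m, angles in rad, forces in N, time in s.
With the tool pointing down it reaches from about 0.425 to 0.925 m from the base axis. Payload 6.8 kg.
Tool frame: the origin (TCP) lies at the very end of the fingers, on their centre line; the grasp point (between the pads) lies 19 mm behind it; y points along the fingers, z is the direction in which the jaws open and shut, and the axes are right-handed (so a half turn about y gives the same grasp; the last joint's range is limited). The gripper opens to 85 mm and grips with 20 to 120 N. Pads are 22 mm wide; open, the fingers measure 114 mm over their backs; the gripper's body (76 mm by 85 mm) begins 54 mm behind the grasp point. The pads swing forward as they close: fully open they stand 13 mm farther back than shut.
Start: joints at [1.011, 0.477, 0.022, 1.555, -0.011, 1.109, -0.083], TCP at [0.295, -0.607, 0.231] pointing down, gripper open.
Joint ranges: [-2.96, 2.96], [-0.34, 2.1], [-1.41, 1.46], [0.24, 2.44], [-1.37, 4.51], [0.17, 1.92], [-2.96, 2.96]. Speed limits (rad/s): [2.39, 2.39, 3.14, 3.14, 3.14, 3.14, 3.14].

## Interface

Orientations are given as a unit quaternion [w, x, y, z].
In Python, from station import * gives the robot as it stands.
- The arm moves only by the shell command python3 -m jog 'ROWS' [OPENING] [FORCE]. ROWS is JSON, a list of rows, each a list of 2 entries, a list of its own where there are three numbers: the shift along the tool's x, y, z in mm, then the turn about the tool's y in rad. A call has 1 to 20 rows; each row is the pose to reach, as a shift and turn from the pose commanded when the call began, along the tool's axes at that moment; what a row does not reach only later rows make up. A row lasts 1/12 s, in which the tool goes at most 41.7 mm and 7.16 degrees, less where a joint would pass 70% of its speed; a pose out of reach is approached as far as the arm can. A call with a gripper value outside its range is refused whole. OPENING is the finger opening in mm, from 0 to 85.4, set as the call begins (- or left out, the last holds). The fingers move at their own pace and stop on an object; FORCE is the grip in N (left out, the last holds). Time passes only in rows, so rows that repeat a pose let the fingers close. It gives the time, the measured TCP pose, the force and the opening at its end, in the units of the state.
- get_obs(): the state, without advancing time (a new reading comes with each control period).
- read_camera(name): name is "scene" or "side" or "wrist"; returns a dict with "img" (400x640x3 uint8, red, green, blue), "depth" (400x640 float32, m along the optical axis (not along the pixel's ray), 0 where there is no reading), "fx", "fy", "cx", "cy" (pixels), "k1" (the pictures are not rectified: a ray, as slopes to the right and down, at radius r is drawn at 1 + k1 r^2 times it, then the intrinsics apply), "rvec" (rotation vector, rad) and "tvec" (3), from world to camera coordinates, as OpenCV has them. Camera axes: x right, y down, z forward; pixel columns grow to the right and rows downward; lengths in m; the calibration is good to about 2 mm. A picture is of the moment at which its call begins.
- hand_in(): hands the job in, once; it reports no verdict.
The state is a dict: "t": time; "q": joint angles; "joint_vel": joint speeds; "joint_torque": joint torques, N m; "eef_pos": TCP position; "tool_rot": TCP orientation; "contact_force": force on the tool from outside, world axes, zero at the start; "torque": the same for the moment, N m; "gripper_width": opening from 0.0 (shut) to 1.0 (fully open).
Only numpy, scipy, OpenCV 4.12 (cv2) and the standard library are available. Lean on these libraries where they do the work, as an engineer would, in place of code of your own. Each camera call takes 0.05 s, during which the arm holds its last target.

## Task

Step the filter turret round to its slit position: with the fingertips, push the black tab sideways until it points at the middle of the label button bearing the single long bar, and leave it there. Push the tab from one side at a time without pinching it, and leave the dish, the cup and the small bottle standing where they are.

Things in the scene. Friction and masses are not known exactly. Their poses are not given: they have to be found in the camera images.
- filter_module: fixed grey base plate 265 x 256 mm, 20 mm high; darker block 52 x 150 mm, 72 mm high, 86 mm behind the turret axis (+x). Origin: on the turret axis at bench height. Four labels in front, 125 mm from the axis, at angles a = -0.9, -0.3, 0.3, 0.9 rad, i.e. along (-cos a, -sin a) in this frame. The one at -0.3 is always blank (parked): the turret starts near it.
- turret (a joint): turret angle (aluminium disc 100 mm across, top of hub 54 mm above the bench), counterclockwise from above positive; at q the tab points along (-cos q, -sin q) in the module's frame. Ends at -1.2 and 1.2 rad; starts near -0.3. Stiff, without notches: it turns under about 2 to 3 N at the tab and stays where it is left, so a push too far must be pushed back from the other side.
- tab (a point): middle of the upright black radial plate on the turret, 11 mm thick (with a flat pad on each side), from the rim (radius 50 mm) out to radius 95 mm, underside 28 mm and top 72 mm above the bench. This point: 75 mm from the turret axis, 50 mm above the bench; its x axis points to the turret axis, y through the thickness.
- pointed_spot (a point): the spot the tab points at: on the tab's centre line, 125 mm from the turret axis, 24 mm above the bench. It turns with the turret and lies over a label's centre when the tab points at it.
- label_slit: fixed white label button, 44 mm across, 4 mm high, lying on the base plate 125 mm from the turret axis at one of the four positions; its raised black symbol is one long bar, 38 x 9 mm (the wanted one). Origin: centre of its underside. Which of the three other than -0.3 it stands at changes from run to run.
- label_round: fixed white label button, 44 mm across, 4 mm high, lying on the base plate 125 mm from the turret axis at one of the four positions; its raised black symbol is a round dot, 28 mm across. Origin: centre of its underside. Which of the three other than -0.3 it stands at changes from run to run.
- label_square: fixed white label button, 44 mm across, 4 mm high, lying on the base plate 125 mm from the turret axis at one of the four positions; its raised black symbol is a square, 26 mm wide. Origin: centre of its underside. Which of the three other than -0.3 it stands at changes from run to run.
- petri: clear shallow dish with lid, 60 mm across, 15 mm high, loose. Origin: centre of its underside.
- cup: white sample cup with white screw lid, 46 mm across, 57 mm high, loose. Origin: centre of its underside.
- small_bottle: small brown bottle with screw cap, 20 mm across, 43 mm high, loose. Origin: centre of its underside.

How it is judged:
At the end, for the whole second after the job is handed in: The tab points at the label with the long bar (the spot it points at within 14 mm of the label's centre, about 0.11 rad) and the turret is at rest (horizontal distance between pointed_spot and label_slit below 0.014 m and velocity of joint turret between -0.05 and 0.05 rad/s); the robot touches nothing.
It fails at once if the tab is pinched (both sides pressed at once, over 1 N each) (contact force between the fingers and turret_c4 above 1 N and contact force between the fingers and turret_c5 above 1 N).
It fails at once if the petri is moved, lifted or tipped (over 20 mm or 0.5 rad) (distance of petri from where it was at the start of the episode above 0.02 m or angle between petri's own z axis and vertical above 0.5 rad).
It fails at once if the cup is moved, lifted or tipped (over 20 mm or 0.5 rad) (distance of cup from where it was at the start of the episode above 0.02 m or angle between cup's own z axis and vertical above 0.5 rad).
It fails at once if the small bottle is moved, lifted or tipped (over 20 mm or 0.5 rad) (distance of small_bottle from where it was at the start of the episode above 0.02 m or angle between small_bottle's own z axis and vertical above 0.5 rad).
It also fails if it takes over 35 s, if anything falls off the work surface, if the arm or the gripper's body presses on something with over 40 N, if the wrist force passes 120 N, or if a joint passes its speed limit or range.

## Working session

There is one attempt and no reset: what is moved stays moved. The work goes in short steps, Python scripts to look and compute and a shell command to move; the robot and the scene stay as the last step left them, time stands still between calls to the robot, and variables do not carry over. Pictures are saved under pics/ and viewed, and the job is handed in when it is done.

```bash
ls; mkdir -p pics
python3 - <<'E'
from station import *
import cv2
for n in ["scene","side","wrist"]:
    c=read_camera(n); cv2.imwrite(f"pics/{n}0.png",c["img"][:,:,::-1])
    print(n,[c[k] for k in("fx","fy","cx","cy","k1")],c["rvec"],c["tvec"])
o=get_obs();print(o)
E
```

```text
pics
scene [411.7313641236683, 411.7313641236683, 322.49040101704196, 200.37625668781408, -0.052023762550490384] [ 2.32447077 -0.53797629  0.23423733] [-0.5501457   0.24373045  0.68978513]
side [398.1717880362902, 398.1717880362902, 318.1933826781891, 192.894573533198, -0.08353303790469431] [ 0.27973474 -2.74637146  1.29367381] [0.61386348 0.12507621 0.93351706]
wrist [336.895813371197, 336.895813371197, 321.2002083532589, 201.66642999282053, -0.03895676861236861] [-2.46342268  1.5435552   0.20968987] [-0.67381697 -0.03439321  0.37795613]
{'t': 0.15, 'q': array([ 1.01087265,  0.47765927,  0.02236062,  1.55618728, -0.01147922,
        1.10934364, -0.0830656 ]), 'joint_vel': array([-0.00076284, -0.0032    , -0.00041705, -0.00245573, -0.00039136,
       -0.00023845, -0.00015981]), 'joint_torque': array([ 2.99881074e-03, -5.96923685e+01,  1.61005955e+00, -2.81491810e+01,
        1.25819902e-02,  6.58679244e-03,  8.89778960e-06]), 'eef_pos': array([ 0.29449168, -0.60686361,  0.23053212]), 'tool_rot': array([ 0.15824497, -0.15856596,  0.68962928, -0.68864129]), 'contact_force': array([ 0.04478233, -0.36375672,  0.14191361]), 'torque': array([-0.02558511,  0.0413313 ,  0.01856372]), 'gripper_width': 0.9990809891161405}
```

View pics/scene0.png

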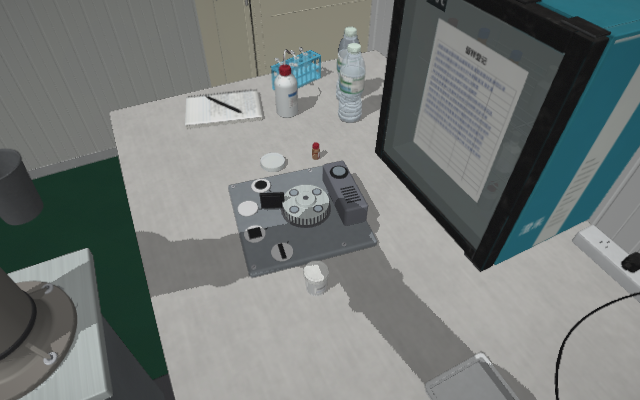

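View pics/side0.png

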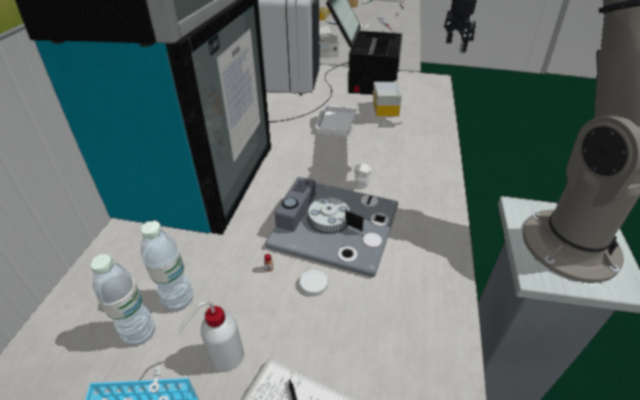

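View pics/wrist0.png

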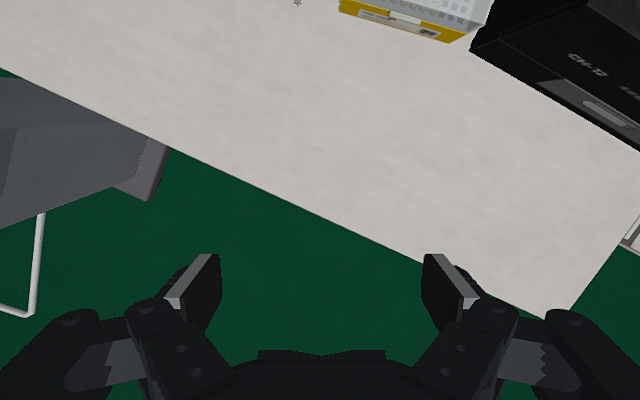

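```bash
cat > h.py <<'E'
from station import *
import cv2, numpy as np
def ray(c,uv):
    K=np.array([[c["fx"],0,c["cx"]],[0,c["fy"],c["cy"]],[0,0,1.]])
    p=cv2.undistortPoints(np.array(uv,float).reshape(-1,1,2),K,np.array([c["k1"],0,0,0,0.]))[:,0]
    R=cv2.Rodrigues(np.array(c["rvec"]))[0]; t=np.array(c["tvec"])
    return -R.T@t, np.c_[p,np.ones(len(p))]@R
def plane(c,uv,z):
    o,d=ray(c,uv); return o+d*((z-o[2])/d[:,2])[:,None]
def proj(c,P):
    K=np.array([[c["fx"],0,c["cx"]],[0,c["fy"],c["cy"]],[0,0,1.]])
    return cv2.projectPoints(np.array(P,float).reshape(-1,1,3),np.array(c["rvec"]),np.array(c["tvec"]),K,np.array([c["k1"],0,0,0,0.]))[0][:,0]
E
python3 - <<'E'
from h import *
c=read_camera("scene"); im=c["img"]; 
cv2.imwrite("pics/crop1.png",cv2.resize(im[140:300,220:390],None,fx=4.5,fy=3.7*4.5/3.7,interpolation=cv2.INTER_CUBIC)[:600,:,::-1])
m=(im.min(2)>150).astype(np.uint8)
n,l,s,ce=cv2.connectedComponentsWithStats(m)
for i in range(1,n):
    if 40<s[i,4]<2000 and 220<ce[i,0]<380 and 140<ce[i,1]<300:
        cs=cv2.findContours((l==i).astype(np.uint8),0,2)[0][0]
        hull=cv2.convexHull(cs); e=cv2.fitEllipse(cs) if len(cs)>5 else 0
        M=cv2.moments(hull); hc=(M["m10"]/M["m00"],M["m01"]/M["m00"])
        print(ce[i],s[i],hc,e and e[1],plane(c,hc,.024))
E
```

```text
[304.04195804 198.76783217] [283 185  46  32 715] (303.6878385032004, 199.27621861152141) (27.433582305908203, 44.72594451904297) [[0.60013576 0.0656517  0.024     ]]
[247.24793388 207.92561983] [238 201  20  15 242] (247.225468164794, 207.90037453183518) (14.517791748046875, 19.723777770996094) [[0.48007732 0.0946752  0.024     ]]
```

View pics/crop1.png

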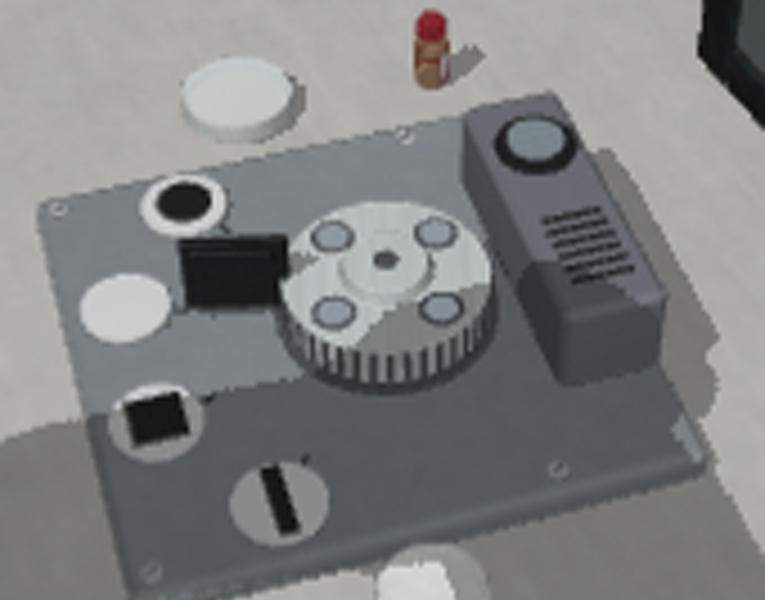

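Run:
```python
from h import *
from scipy.optimize import least_squares
c=read_camera("scene"); im=c["img"]
g=cv2.resize(im,None,fx=4,fy=4,interpolation=cv2.INTER_LINEAR).min(2)
def cen(u,v,th,r=13):
    x0,y0=int((u-r)*4),int((v-r)*4); w=g[y0:y0+8*r,x0:x0+8*r]
    cs=cv2.findContours((w>th).astype(np.uint8),0,2)[0]; cs=max(cs,key=cv2.contourArea)
    h=cv2.convexHull(cs);M=cv2.moments(h); return ((M["m10"]/M["m00"]+x0+.5)/4-.5,(M["m01"]/M["m00"]+y0+.5)/4-.5),cv2.contourArea(h)/16
px=[];
for (u,v,th) in [(261,186,150),(248,208,150),(254.5,233.5,115),(282,252,115)]:
    p,a=cen(u,v,th);px.append(p);print(p,a)
P=plane(c,px,.024);print(P)
hub=plane(c,[(220+385/4.5,140+260/4.5)],.054);print("hub",hub)
A=np.array([-.9,-.3,.3,.9])
def f(x):
    d=np.c_[-np.cos(A+x[2]),-np.sin(A+x[2])]*.125
    return (np.array(x[:2])+d-P[:,:2]).ravel()
r=least_squares(f,[.6,.06,0]);print(r.x,r.fun.reshape(-1,2))
x,y,y0=r.x
def tabp(q,rr,z):return [x-np.cos(q+y0)*rr,y-np.sin(q+y0)*rr,z]
# tab top: pixel crop of near edge
for q in(-.5,-.4,-.3,-.2):print(q,proj(c,[tabp(q,.05,.072),tabp(q,.095,.072),tabp(q,.095,.028)]))
# black mask in image
print("tab top corners @z.072",plane(c,[(220+180/4.5,140+240/4.5),(220+287/4.5,140+236/4.5)],.072))
for n,uv,z in[("petri",(220+240/4.5,140+92/4.5),.015),("bottle",(220+432/4.5,140+25/4.5),.043),("cup top",(315.5,269),.057)]:print(n,plane(c,[uv],z))
d=im[255:300,295:335]
cv2.imwrite("pics/cup1.png",cv2.resize(d,None,fx=10,fy=10,interpolation=cv2.INTER_CUBIC)[:,:,::-1])
```

```text
(259.95672280865153, 181.07967246196833) 402.625
(247.22133261174073, 207.87819410840868) 245.40625
(253.82198418981022, 229.73225201750336) 473.71875
(281.7336264145829, 251.55459273565089) 307.4375
[[ 0.53400212  0.16187609  0.024     ]
 [ 0.48009078  0.09474098  0.024     ]
 [ 0.47209838  0.03078862  0.024     ]
 [ 0.50231674 -0.04533629  0.024     ]]
hub [[0.59394028 0.04116472 0.054     ]]
[ 0.59463967  0.04619303 -0.14585389] [[-0.00200785 -0.00751396]
 [ 0.00176855  0.0053556 ]
 [-0.00097658 -0.00378764]
 [ 0.00121588  0.005946  ]]
-0.5 [[281.34256126 186.74559713]
 [260.63178996 183.81788712]
 [262.55222786 198.40475934]]
-0.4 [[280.85195034 188.39717351]
 [259.54559228 186.92320905]
 [261.52011563 201.50730983]]
-0.3 [[280.59580444 190.0786697 ]
 [258.89428152 190.10762038]
 [260.9084279  204.68687129]]
-0.2 [[280.57955139 191.77361683]
 [258.69449761 193.341052  ]
 [260.7326874  207.91330461]]
tab top corners @z.072 [[0.50769483 0.0772556  0.072     ]
 [0.55279891 0.0584676  0.072     ]]
petri [[0.59165892 0.22639355 0.015     ]]
bottle [[0.695775  0.2020366 0.043    ]]
cup top [[ 0.53413692 -0.13138599  0.057     ]]
```

View pics/cup1.png

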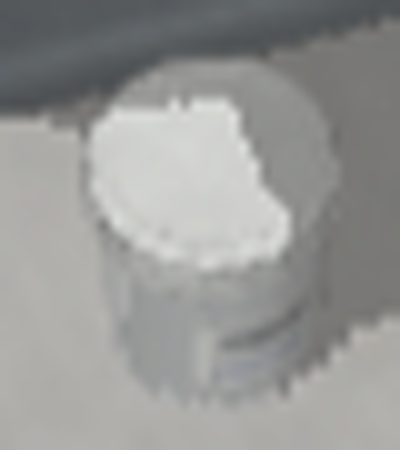

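Run:
```python
from h import *
from scipy.optimize import least_squares
c=read_camera("scene"); im=c["img"]
s=lambda a,b:(220+(a+.5)/4.5-.5,140+(b+.5)/4.5-.5)
px=[s(184,205),(247.22,207.88),s(156,422),(281.73,251.55)]
P=plane(c,px,.024)
hub=plane(c,[s(385,260)],.054)
A=np.array([-.9,-.3,.3,.9])
def f(x):
    d=np.c_[-np.cos(A+x[2]),-np.sin(A+x[2])]*.125
    return np.r_[(np.array(x[:2])+d-P[:,:2]).ravel(),x[:2]-hub[0,:2]]
r=least_squares(f,[.6,.06,0]);print(r.x,r.fun.reshape(-1,2)*1000)
x,y,y0=r.x
print("label",P[3],"corners",plane(c,[s(40,210),s(552,95)],.02))
T=plane(c,[s(180,238),s(287,236)],.072);print(T)
for t in T: print(np.arctan2(-(t[1]-y),-(t[0]-x))-y0, np.hypot(t[0]-x,t[1]-y))
for q in(-.3,.9):
  for rr in (.05,.075,.095):print(q,rr,x-np.cos(q+y0)*rr,y-np.sin(q+y0)*rr)
# side view check
c2=read_camera("side")
print(proj(c2,[[x,y,.054],P[3]]))
im2=c2["img"].copy();print(plane(c,[(315.8,270.5)],.057))
cv2.imwrite("pics/sidecrop.png",cv2.resize(im2[150:310,250:420],None,fx=4,fy=3.7*4/3.7,interpolation=cv2.INTER_CUBIC)[:600,:,::-1])
```

```text
[ 0.59331127  0.04142624 -0.13924116] [[-0.45712543  0.55118225]
 [ 0.09049773 -0.15434346]
 [ 0.27978647  0.16889011]
 [ 0.45751852  0.56522088]
 [-0.37067729 -1.13094978]]
label [ 0.50231463 -0.04532289  0.024     ] corners [[0.4645783  0.18083853 0.02      ]
 [0.74052724 0.14758504 0.02      ]]
[[0.50781939 0.07989174 0.072     ]
 [0.55251335 0.05986711 0.072     ]]
-0.28355590522560514 0.09374677137771313
-0.2852789776842183 0.04477204288232887
-0.3 0.05 0.5480575420530368 0.06268887831953604
-0.3 0.075 0.5254306764625905 0.07332019778382984
-0.3 0.095 0.5073291839902333 0.08182525335526489
0.9 0.05 0.5570956222692783 0.006952675240913822
0.9 0.075 0.5389877967869526 -0.010284106834103482
0.9 0.095 0.5245015364010921 -0.024073532494117318
[[328.2321045  207.25269124]
 [368.70249838 198.74468598]]
[[ 0.53322443 -0.13451916  0.057     ]]
```

View pics/sidecrop.png

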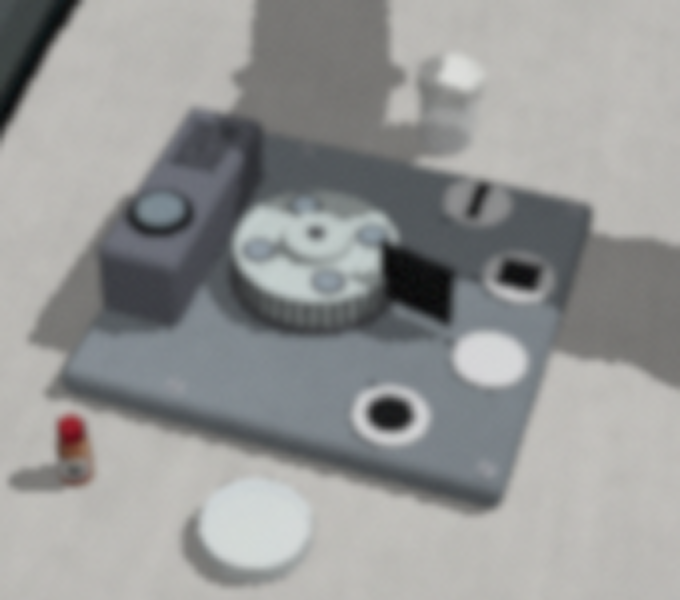

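```bash
cat >> h.py <<'E'
from scipy.spatial.transform import Rotation as Ro
X0,Y0,W0=.5933,.0414,-.1392
def tool():
    o=get_obs(); return np.array(o["eef_pos"]),Ro.from_quat(np.array(o["tool_rot"]),scalar_first=True).as_matrix(),o
def spot(q,r,off,z):  # point at turret angle q, radius r, offset off on the +y (low-q) side of tab
    f=q+W0; return np.array([X0-np.cos(f)*r-np.sin(f)*-off*1.0, Y0-np.sin(f)*r+np.cos(f)*off, z])
E
python3 - <<'E'
from h import *
p,R,o=tool();print(R.round(3),o["t"])
for q,off in((-.285,.05),(.9,.02)):
  s=spot(q,.08,off,.2);print(s,(R.T@(s-p)*1000).round())
E
```

```text
[[-0.9   -0.     0.437]
 [-0.437  0.    -0.9  ]
 [ 0.    -1.    -0.   ]] 0.35
[0.49981095 0.11989576 0.2       ] [-502.   31. -565.]
[0.54914725 0.00072561 0.2       ] [-494.   31. -436.]
```

```bash
sed -i 's/-np.sin(f)\*-off\*1.0/-np.sin(f)*off/' h.py
python3 - <<'E'
from h import *
p,R,o=tool()
s=spot(-.285,.08,.05,.2);print(s,(R.T@(s-p)*1000).round())
E
```

```text
[0.54097013 0.11989576 0.2       ] [-539.   31. -547.]
```

```bash
python3 -m jog '[[[-27,0,-27],0],[[-54,0,-55],0],[[-81,0,-82],0],[[-108,0,-109],0],[[-135,0,-137],0],[[-162,0,-164],0],[[-189,0,-191],0],[[-216,0,-219],0],[[-243,0,-246],0],[[-270,0,-273],0],[[-297,0,-301],0],[[-324,0,-328],0],[[-351,0,-355],0],[[-378,0,-383],0],[[-405,0,-410],0],[[-432,0,-437],0],[[-459,0,-465],0],[[-486,0,-492],0],[[-513,0,-519],0],[[-539,0,-547],0]]' 0 20
python3 - <<'E'
from h import *
p,R,o=tool();print(R.round(3),o["t"],p)
s=spot(-.285,.08,.05,.045);print(s,(R.T@(s-p)*1000).round())
c=read_camera("wrist");cv2.imwrite("pics/w1.png",c["img"][:,:,::-1])
E
```

```text
t: 2.02
eef_pos: [0.5414, 0.1218, 0.2315]
tool_rot: [-0.158, 0.158, -0.689, 0.689]
contact_force: [0.6, -0.7, 0.3]
gripper_width: 0.002
[[-0.9    0.001  0.436]
 [-0.436 -0.    -0.9  ]
 [-0.001 -1.     0.   ]] 2.0167 [0.54139094 0.12177869 0.23153074]
[0.54097013 0.11989576 0.045     ] [  1. 187.   1.]
```

View pics/w1.png

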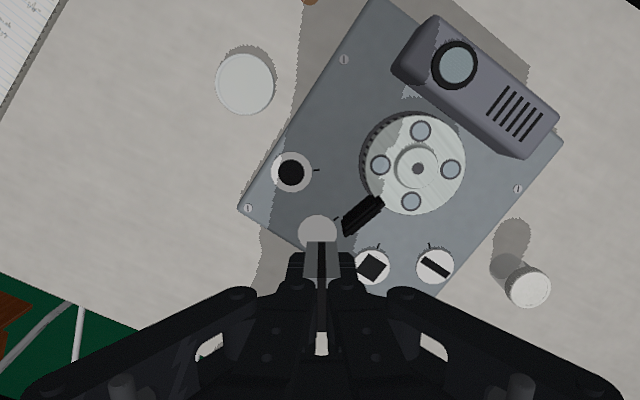

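The wrist picture shows the shut fingers around (320,245), the tab at (362,215) to the right of them, and the bar label at (435,265). The dish at (245,82) and the cup at (528,288) are clear of the path. Next I descend beside the tab.

```bash
python3 -m jog '[[[0,35,0],0],[[0,70,0],0],[[0,105,0],0],[[0,135,0],0],[[0,160,0],0],[[0,175,0],0],[[0,185,0],0],[[0,185,0],0],[[0,185,0],0]]'
python3 - <<'E'
from h import *
p,R,o=tool();print(p)
for n in("scene","wrist"):
  c=read_camera(n);im=c["img"]
  if n=="scene": im=cv2.resize(im[140:300,220:390],None,fx=4,fy=3.7*4/3.7,interpolation=cv2.INTER_CUBIC)[:600]
  cv2.imwrite(f"pics/{n}2.png",im[:,:,::-1])
for q in np.arange(-.35,.95,.1):
  s=spot(q,.08,.023,.046);print(round(q,2),s.round(3),(R.T@(s-p)*1000).round())
E
```

```text
t: 2.82
eef_pos: [0.5411, 0.1202, 0.0466]
tool_rot: [0.158, -0.158, 0.689, -0.689]
contact_force: [0.0, 0.4, 0.1]
gripper_width: -0.003
[0.54107098 0.12016474 0.04657629]
-0.35 [0.533 0.099 0.046] [16.  1. 15.]
-0.25 [0.528 0.093 0.046] [24.  1. 19.]
-0.15 [0.523 0.086 0.046] [31.  1. 23.]
-0.05 [0.519 0.079 0.046] [38.  1. 27.]
0.05 [0.516 0.071 0.046] [44.  1. 33.]
0.15 [0.513 0.064 0.046] [50.  1. 39.]
0.25 [0.511 0.055 0.046] [55.  1. 45.]
0.35 [0.51  0.047 0.046] [60.  1. 52.]
0.45 [0.51  0.039 0.046] [63.  1. 60.]
0.55 [0.511 0.031 0.046] [66.  1. 67.]
0.65 [0.512 0.022 0.046] [69.  1. 75.]
0.75 [0.515 0.014 0.046] [70.  1. 84.]
0.85 [0.518 0.007 0.046] [71.  1. 92.]
```

View pics/scene2.png

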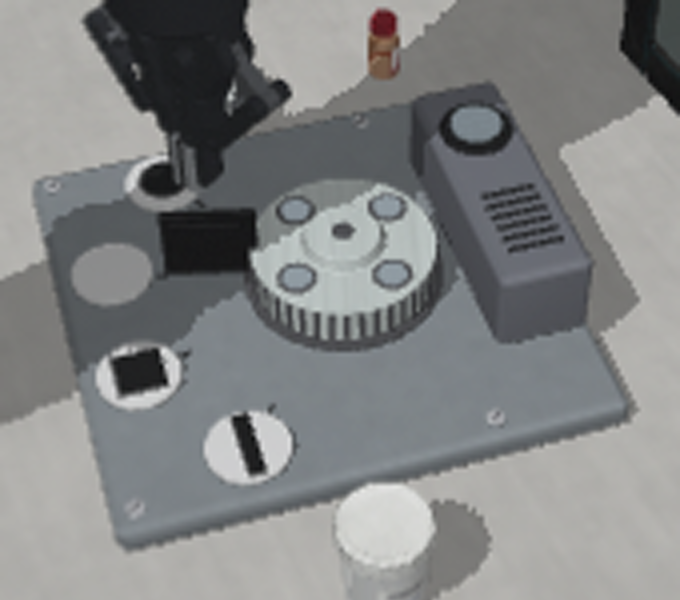

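View pics/wrist2.png

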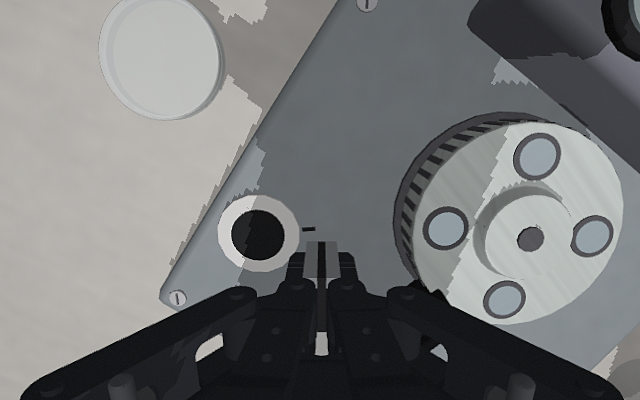

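The fingertips are on the far side of the tab, at crop pixel (190,175), with free space between them. I'll push round the arc and stop short of the label.

```bash
python3 -m jog '[[[8,0,7],0],[[16,0,15],0],[[24,0,19],0],[[31,0,23],0],[[38,0,27],0],[[44,0,33],0],[[50,0,39],0],[[55,0,45],0],[[60,0,52],0],[[63,0,60],0],[[66,0,67],0],[[69,0,75],0],[[69,0,75],0],[[69,0,75],0]]'
cat > look.py <<'E'
from h import *
import sys
p,R,o=tool();print(p,o["contact_force"],o["t"])
c=read_camera("scene");im=c["img"]
im=cv2.resize(im[140:300,220:390],None,fx=4,fy=4,interpolation=cv2.INTER_CUBIC)[:600]
cv2.imwrite(f"pics/scene{sys.argv[1]}.png",im[:,:,::-1])
cv2.imwrite(f"pics/wrist{sys.argv[1]}.png",read_camera("wrist")["img"][:,:,::-1])
E
python3 look.py 3
```

```text
t: 4.08
eef_pos: [0.511, 0.0212, 0.046]
tool_rot: [-0.157, 0.158, -0.689, 0.69]
contact_force: [0.4, -0.4, -0.1]
gripper_width: 0.002
[0.51100893 0.02119976 0.04597616] [ 0.35457776 -0.35300349 -0.13584537] 4.0833
```

View pics/scene3.png

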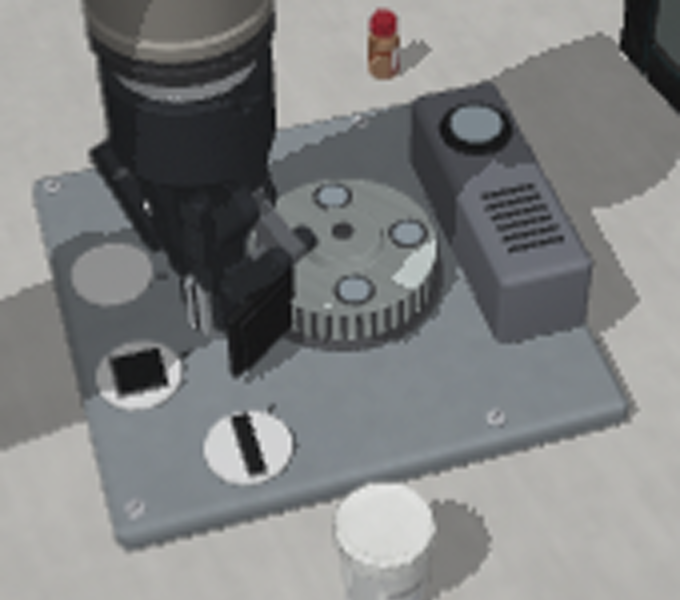

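View pics/wrist3.png

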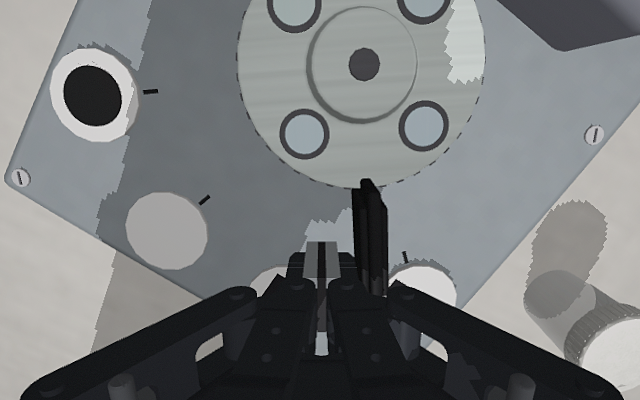

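```bash
cat > ang.py <<'E'
from h import *
import sys
c=read_camera("scene")
a=[float(v) for v in sys.argv[1:]]
for i in range(0,len(a),3):
    uv=(220+(a[i]+.5)/4-.5,140+(a[i+1]+.5)/4-.5); t=plane(c,[uv],a[i+2])[0]
    print(t.round(4),"q",np.arctan2(Y0-t[1],X0-t[0])-W0,"r",np.hypot(t[0]-X0,t[1]-Y0))
p,R,o=tool();print("t",o["t"])
for q in (.5,.6,.7,.75,.8,.85,.9,.95,1):
  s=spot(q,.08,.023,.046);print(q,(R.T@(s-p)*1000).round(1))
E
python3 ang.py 235 377 .028 231 318 .072
```

```text
[ 0.5122 -0.0043  0.028 ] q 0.6523949379660785 r 0.0930518196226147
[ 0.5134 -0.0039  0.072 ] q 0.6551609721559234 r 0.09189097604331002
t 4.2333
0.5 [ -4.6   0.1 -11.4]
0.6 [-2.   0.1 -3.5]
0.7 [-0.1  0.2  4.6]
0.75 [0.5 0.2 8.8]
0.8 [ 0.9  0.2 12.9]
0.85 [ 1.1  0.2 17.1]
0.9 [ 1.   0.2 21.2]
0.95 [ 0.8  0.2 25.4]
1 [ 0.4  0.2 29.5]
```

The tab stands at about q = 0.6–0.65, and the wrist view shows it pressed on one side only. I'll push about 15 mm more, then back off and measure.

```bash
python3 -m jog '[[[0,0,5],0],[[1,0,10],0],[[1,0,15],0],[[1,0,18],0],[[1,0,18],0],[[1,0,18],0],[[0,0,8],0],[[-2,0,-12],0],[[-5,0,-40],0],[[-10,0,-70],0],[[-10,0,-70],0]]'
python3 look.py 4
```

```text
t: 5.15
eef_pos: [0.4878, 0.0969, 0.0466]
tool_rot: [0.161, -0.161, 0.69, -0.687]
contact_force: [0.4, 0.3, 0.3]
gripper_width: -0.002
[0.48781401 0.09693406 0.04664991] [0.37832493 0.30763664 0.33195646] 5.15
```

View pics/scene4.png

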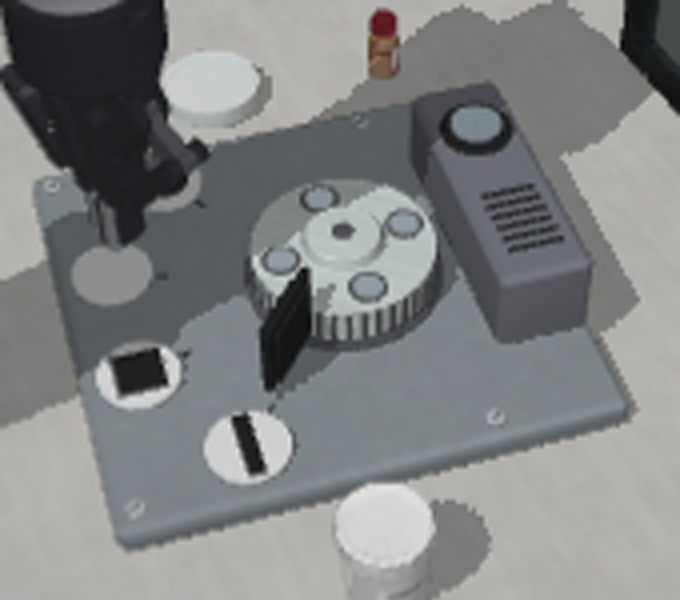

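View pics/wrist4.png

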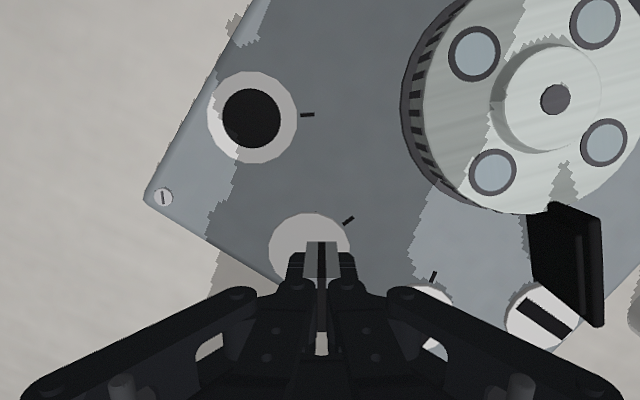

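Run:
```python
from h import *
c=read_camera("scene");im=c["img"][195:247,270:312]
im=cv2.resize(im,None,fx=11,fy=11,interpolation=cv2.INTER_CUBIC)
im=np.clip(im.astype(float)*1.8,0,255).astype(np.uint8)
cv2.imwrite("pics/z4.png",im[:,:,::-1])
for q in(.7,.8,.9):
  pts=[]
  for off in(-.0055,.0055):
    for r,z in((.05,.072),(.095,.072),(.095,.028)):pts.append(spot(q,r,off,z))
  print(q,((proj(c,pts)-[270,195]+.5)*11-.5).round().tolist())
```

```text
0.7 [[265.0, 145.0], [120.0, 304.0], [135.0, 463.0], [215.0, 121.0], [69.0, 279.0], [86.0, 438.0]]
0.8 [[290.0, 153.0], [168.0, 322.0], [181.0, 480.0], [237.0, 133.0], [113.0, 301.0], [128.0, 459.0]]
0.9 [[317.0, 159.0], [218.0, 336.0], [229.0, 495.0], [260.0, 143.0], [160.0, 319.0], [173.0, 478.0]]
```

View pics/z4.png

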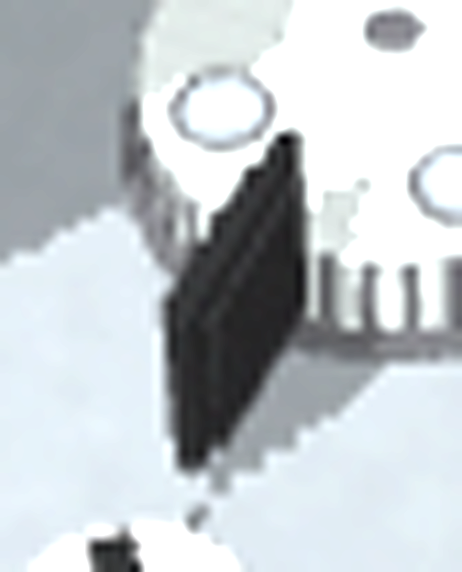

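Run:
```python
from h import *
c=read_camera("side");x0,y0=320,180
im=cv2.resize(c["img"][y0:y0+50,x0:x0+70],None,fx=10,fy=10,interpolation=cv2.INTER_CUBIC)
cv2.imwrite("pics/s5.png",np.clip(im.astype(float)*1.5,0,255).astype(np.uint8)[:,:,::-1])
for q in(.8,.9,1.0):
  pts=[]
  for r,z in((.05,.072),(.095,.072),(.095,.028),(.125,.024)):pts.append(spot(q,r,0,z))
  print(q,((proj(c,pts)-[x0,y0]+.5)*10-.5).round().tolist())
```

```text
0.8 [[270.0, 161.0], [429.0, 109.0], [418.0, 243.0], [517.0, 220.0]]
0.9 [[259.0, 149.0], [408.0, 88.0], [397.0, 222.0], [490.0, 193.0]]
1.0 [[247.0, 139.0], [384.0, 68.0], [374.0, 202.0], [459.0, 168.0]]
```

View pics/s5.png

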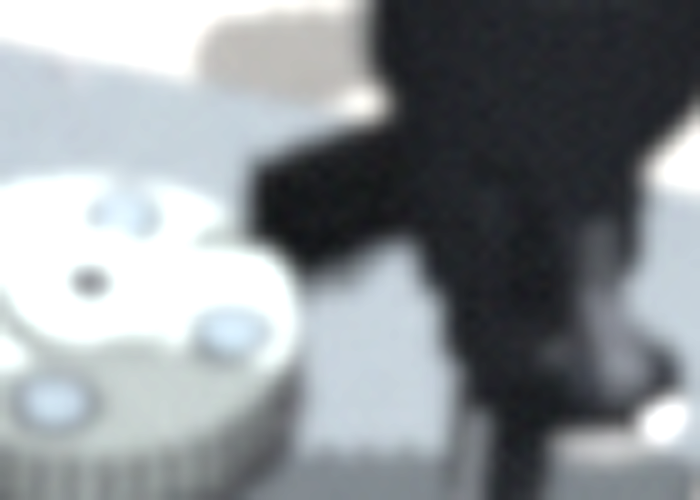

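The side view is blocked by the gripper. I'll raise the arm clear, which I need to do anyway, and look again.

```bash
python3 -m jog '[[[0,-35,0],0],[[0,-70,0],0],[[0,-105,0],0],[[0,-140,0],0],[[0,-175,0],0],[[0,-210,0],0],[[0,-240,0],0],[[0,-240,0],0]]'
python3 - <<'E'
from h import *
p,R,o=tool();print(p,o["t"])
for n,x0,y0,w,h in(("side",320,180,70,50),("wrist",0,0,640,400)):
  c=read_camera(n);k=10 if n=="side" else 1
  im=cv2.resize(c["img"][y0:y0+h,x0:x0+w],None,fx=k,fy=k,interpolation=cv2.INTER_CUBIC)
  cv2.imwrite(f"pics/{n}6.png",np.clip(im.astype(float)*1.4,0,255).astype(np.uint8)[:,:,::-1])
  for q in(.8,.9,1.0):
    pts=[spot(q,r,0,z) for r,z in((.05,.072),(.095,.072),(.095,.028),(.125,.024))]
    print(n,q,((proj(c,pts)-[x0,y0]+.5)*k-.5).round().tolist())
E
```

```text
t: 6.02
eef_pos: [0.4932, 0.0896, 0.2927]
tool_rot: [-0.161, 0.154, -0.689, 0.69]
contact_force: [1.2, 1.1, -0.0]
gripper_width: -0.0
[0.49322908 0.08956032 0.2926808 ] 6.0167
side 0.8 [[270.0, 161.0], [429.0, 109.0], [418.0, 243.0], [517.0, 220.0]]
side 0.9 [[259.0, 149.0], [408.0, 88.0], [397.0, 222.0], [490.0, 193.0]]
side 1.0 [[247.0, 139.0], [384.0, 68.0], [374.0, 202.0], [459.0, 168.0]]
wrist 0.8 [[412.0, 154.0], [418.0, 194.0], [408.0, 186.0], [410.0, 208.0]]
wrist 0.9 [[416.0, 153.0], [426.0, 192.0], [415.0, 184.0], [420.0, 205.0]]
wrist 1.0 [[421.0, 151.0], [434.0, 189.0], [423.0, 181.0], [429.0, 202.0]]
```

View pics/side6.png

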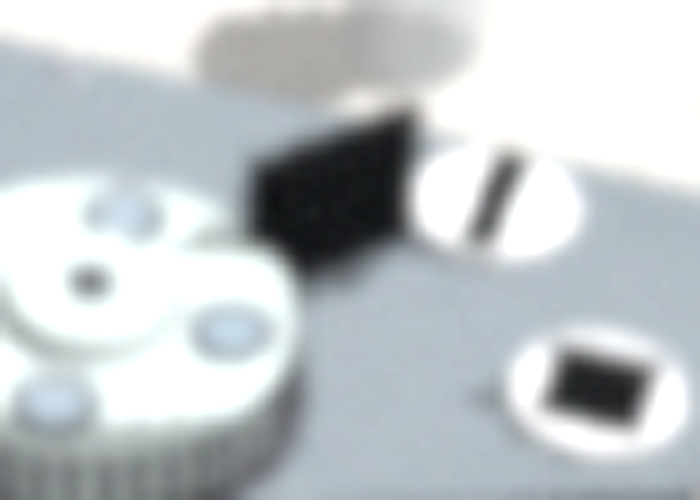

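View pics/wrist6.png

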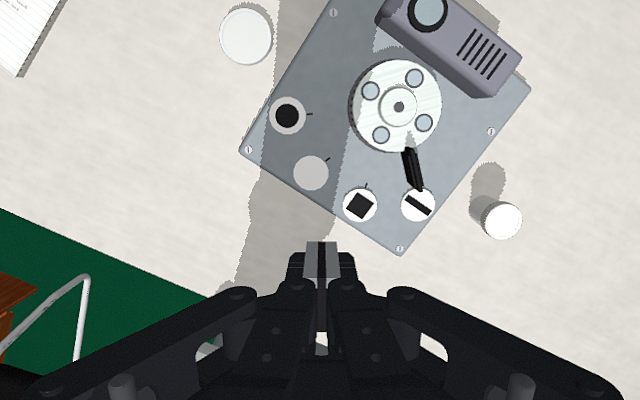

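The tab points at the bar label in all three views. In the side view its outer top corner is at (415,105), against about (415,100) expected for q = 0.9. In the wrist view the tab's end is at about (421,189) and the label's centre at (417,205). The estimate is q ≈ 0.88–0.9. The arm is clear, so I'm handing in.

```bash
python3 -c "
from station import *
print(get_obs()['joint_vel'].round(3));print(hand_in())"
```

```text
[-0.005  0.035  0.003  0.048  0.002 -0.007 -0.003]
the job is handed in; nothing more can be done
None
```

The tab now points at the long-bar label, which stood at a = +0.9 rad, and I have handed the job in. No verdict was reported.

- **Push:** I used the shut fingertips on the tab's +y side only, taking it from q ≈ −0.29 to about 0.88–0.90 rad in two pushes. Then I backed off and raised the arm clear, to z ≈ 0.29 m.
- **Pointing check:** The scene, side and wrist pictures agree to within about 0.03 rad of the label, or about 4 mm at the pointed spot against the 14 mm allowed. I checked the scene view before raising the arm and the other two after. Predicted points in the scene and side views sat 1–1.5 px off, which fits the 2 mm calibration, so I judged the side view against the label itself.
- **Overshoot:** The tab went slightly farther than my contact model predicted (about 0.83–0.85 rad). It landed close to the target, so I did not correct it.
- **Dish, cup and small bottle:** By eye, the dish and cup looked unmoved in the last pictures. The small bottle looked unmoved when last seen, in the scene picture taken just before I raised the arm. I did not re-measure any of the three.
- **Time:** The clock read about 6 s of the 35 s allowed.

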